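# Click the homework timer one notch on and start it

### The arm

A 6-joint arm with a two-finger parallel gripper is mounted at the origin on the work surface. World frame = base frame: x ahead of the robot, y to its left, z up, the work surface at z = 0. Lengths are in m, angles in rad, forces in N, time in s.
With the tool pointing down it reaches from about 0.3 to 0.85 m from the base axis. Payload 5.4 kg.
Tool frame: the origin (TCP) lies at the very end of the fingers, on their centre line; the grasp point (between the pads) lies 19 mm behind it (grip_depth is the distance from the TCP to the grasp point, in m); z points along the fingers, y is the direction in which the jaws open and shut (so a half turn about z gives the same grasp; the last joint's range is limited). The gripper opens to 85 mm and grips with 20 to 120 N. Pads are 22 mm wide; open, the fingers measure 114 mm over their backs; the gripper's body (76 mm by 85 mm) begins 54 mm behind the grasp point. The pads swing forward as they close: fully open they stand 13 mm farther back than shut.
Start: joints at [1.079, 0.158, 1.597, -0, 1.386, -0.21], TCP at [0.16, 0.552, 0.231] pointing down, gripper open.
Joint ranges: [-2.91, 2.91], [-0.94, 2.29], [0.18, 2.7], [-1.29, 4.43], [0.17, 2.64], [-3, 3]. Speed limits (rad/s): [2.57, 2.57, 3.14, 3.14, 3.14, 3.14].

### API

Orientations are given as a unit quaternion [w, x, y, z].
In Python, from plant import * gives the robot as it stands.
- The arm moves only by the tool play_rows, never from a script. Its argument "rows" is a list that holds one entry, the list of rows, each a list of 7 numbers: the shift along the tool's x, y, z in cm, then the turn, a rotation vector about the tool's x, y, z in degrees, then the finger opening in cm, from 0 to 8.54. In form: [[[tx, ty, tz, ax, ay, az, gripper], ...]]. A call has 1 to 20 rows; each row shifts and turns the commanded pose from where the row before left it, along the tool's axes as they then stand; what a row does not reach is not made up. A row lasts 1/8 s, in which the tool goes at most 62.5 mm and 10.7 degrees, less where a joint would pass 70% of its speed; a pose out of reach is approached as far as the arm can. A call is refused whole if a number of a shift passes 6.25 or a number of a turn 10.7, either way. A call with a gripper value outside its range is refused whole. The fingers move at their own pace and stop on an object; the grip force is fixed at half the most. Time passes only in rows, so rows that do not move let the fingers close. It gives the time, the measured TCP pose, the force and the opening at its end, in the units of the state.
- get_state(): the state, without advancing time (a new reading comes with each control period).
- grab_frame(name): name is "scene" or "top"; returns (picture, depth): 420x560x3 uint8, blue, green, red; 420x560 float32, m along the optical axis (not along the pixel's ray), 0 where there is no reading.
- get_calibration(name): a dict with "K" (3x3 intrinsics, pixels), "k1" (the pictures are not rectified: a ray, as slopes to the right and down, at radius r is drawn at 1 + k1 r^2 times it, then the intrinsics apply), "R" (3x3) and "t" (3): a world point X has camera coordinates R X + t. Camera axes: x right, y down, z forward; pixel columns grow to the right and rows downward; lengths in m; the calibration is good to about 2 mm. A picture is of the moment at which its call begins. get_calibration takes no time and is no camera call.
- finish_job(): hands the job in, once; it reports no verdict.
The state is a dict: "t": time; "joints": joint angles; "joint_vel": joint speeds; "joint_efforts": joint torques, N m; "tool_pos": TCP position; "tcp_rot": TCP orientation; "force": force on the tool from outside, world axes, zero at the start; "wrist_torque": the same for the moment, N m; "gripper_width": opening from 0.0 (shut) to 1.0 (fully open).
Only numpy, scipy, OpenCV 4.12 (cv2) and the standard library are available. Lean on these libraries where they do the work, as an engineer would, in place of code of your own. Each camera call takes 0.05 s, during which the arm holds its last target.

### The job

With a fingertip resting on top of the homework timer's knurled dial, turn the dial clockwise by friction until it clicks into the very next notch (its pointer then rests at the next larger dot), then press the round start button next to the dial right down with a fingertip and let it come back up. Touch gently, pinch or lift nothing, and leave the dial in that notch and all the other things on the counter where they stand.

Things in the scene. Friction and masses are not known exactly. Their poses are not given: they have to be found in the camera images.
- timer: homework timer: a flat white plastic box 130 (x) by 210 (y) by 30 mm high, stuck to the counter by suction feet; it cannot be moved, but is not to be pressed hard (25 N is plenty). Origin at the centre of its underside, x across it, y along its long side, z up. On its top face stand the dial (axis at x = 0, y = +40 mm) and the start button (x = 0, y = -68 mm). Four moulded dots, growing in size clockwise, lie 54 mm from the dial's axis on its +x side.
- dial_centre (a point): centre of the dial's flat top face, on its upright axis, 54 mm above the counter. The dial is a grey disc 88 mm in diameter and 16 mm thick, too wide to pinch, with fine ribs on rim and top and a white pointer ridge on top near the rim. Rubbery fingertips drive it well when pressed on the top about 30 mm from the axis. It floats on a spring: it yields 1 mm per 1.5 N and bottoms at 6 mm.
- dial (a joint): turn of the dial in rad, growing clockwise seen from above. It starts in the notch at 0 (pointer at the second smallest dot). The notches are at -0.6, 0, 0.6 and 1.2 rad, one per dot; the wanted one is 0.6 (second largest dot). Half-way between notches lies a hump that takes about 0.05 N m to pass; let go past the hump, the dial snaps into the notch by itself. End stops at -0.75 and 1.35.
- dial_press (a joint): how far the dial is pushed down, in m: 0 at rest, 0.006 at the bottom; negative if it is pulled up.
- start_top (a point): centre of the top of the start button, a grey round cap 32 mm in diameter in a low black ring, 52 mm above the counter; it is pressed straight down.
- start (a joint): travel of the start button in m: 0 released, 0.006 fully down (about 4 N); it springs back.
- tumbler: bystander: glass tumbler, 72 mm in diameter, 105 mm high, origin at the centre of its underside.
- glue_stick: bystander: white glue stick with an orange cap standing upright, 28 mm in diameter, 90 mm high, origin at the centre of its underside.
- eraser: bystander: eraser 22 by 52 by 13 mm, origin at the centre of its underside.
- protractor_case: bystander: flat blue plastic protractor case 75 by 170 by 20 mm, origin at the centre of its underside.
- pencil_cup: bystander: stainless steel pencil cup 76 mm in diameter, 100 mm high, with pencils up to 190 mm high; origin at the centre of its underside.
Not all that is in view belongs to the job. Several things have the shape of the timer; the one meant has the colours described above.

How it is judged:
By the outcome, as a careful person would: the job done as asked, in the order asked, and still so for the second after the job is handed in, with the robot touching nothing.
It also fails if it takes over 38 s, if anything falls off the work surface, if the arm or the gripper's body presses on something with over 40 N, if the wrist force passes 120 N, or if a joint passes its speed limit or range.

## Working session

There is one attempt and no reset: what is moved stays moved. The work goes in short steps, Python scripts to look and compute and a tool call to move; the robot and the scene stay as the last step left them, time stands still between calls to the robot, and variables do not carry over. Pictures are saved under pics/ and viewed, and the job is handed in when it is done.

Besides the shell and the picture viewer there is one more tool, called after "Request:" in YAML: its name, and indented under it one key for each argument. play_rows: Moves the arm, as the interface text tells. Its arguments: {"type":"object","properties":{"rows":{"type":"array"}},"required":["rows"]}

```bash
mkdir -p pics; ls; cat > h.py <<'E'
from plant import *
import numpy as np, cv2
def save(n,p): cv2.imwrite('pics/'+n+'.png',p)
def pix(c,X):
    X=np.atleast_2d(X); P=X@np.array(c['R']).T+np.array(c['t']); s=P[:,:2]/P[:,2:]
    s=s*(1+c['k1']*(s**2).sum(1,keepdims=True)); K=np.array(c['K'])
    return s*[K[0,0],K[1,1]]+[K[0,2],K[1,2]]
def ray(c,uv,z):
    K=np.array(c['K']);uv=np.atleast_2d(np.array(uv,float))
    d=(uv-[K[0,2],K[1,2]])/[K[0,0],K[1,1]]; s=d.copy()
    for _ in range(20): s=d/(1+c['k1']*(s**2).sum(1,keepdims=True))
    R=np.array(c['R']);t=np.array(c['t']); D=np.c_[s,np.ones(len(s))]@R; o=-R.T@t
    return o+D*((z-o[2])/D[:,2])[:,None]
E
python3 - <<'E'
from h import *
for n in('top','scene'):
    p,d=grab_frame(n);save(n+'0',p);np.save(n+'0.npy',d);c=get_calibration(n)
    print(n,-np.array(c['R']).T@np.array(c['t']))
print(get_state())
E
```

```text
pics
top [0.23370676 0.06293473 1.18665572]
scene [ 1.17676    -0.35951167  0.96506746]
{'t': 0.1, 'joints': array([ 1.07886685e+00,  1.59000905e-01,  1.59812986e+00, -3.21678405e-08,
        1.38619803e+00, -2.10082458e-01]), 'joint_vel': array([-4.90814372e-04, -3.40533528e-03, -2.22357944e-03, -1.21760702e-04,
       -3.30809327e-05,  5.23897707e-04]), 'joint_efforts': array([-2.65336648e-04, -3.96996295e+01, -3.32335854e+01, -1.49519456e-04,
        4.31133754e-03,  2.87328510e-05]), 'tool_pos': array([0.15966969, 0.55181326, 0.2303952 ]), 'tcp_rot': array([-2.98463663e-04,  1.40457473e-01,  9.90086332e-01, -8.15144265e-04]), 'force': array([ 1.22072215, -0.51801902,  0.55531548]), 'wrist_torque': array([0.00930574, 0.04946341, 0.02670271]), 'gripper_width': 1.000484044006211}
```

View pics/top0.png

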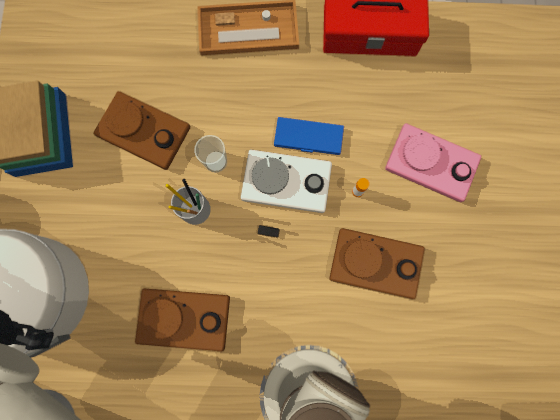

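View pics/scene0.png

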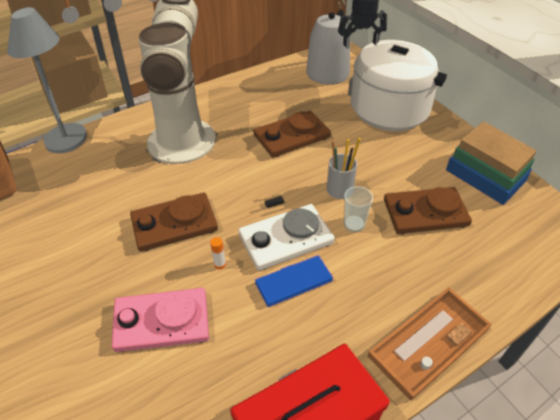

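In the top view, five things have the timer's shape: brown ones at (142,130), (182,320) and (378,263), a pink one at (433,162), and a white one with a grey dial at (287,181). Only the white one fits the description. The tumbler (210,152), pencil cup (188,205), glue stick (361,187), eraser (268,231) and blue case (309,136) stand around it. I'll confirm it in an enlarged crop and measure.

```bash
cat > m.py <<'E'
from h import *
from scipy import ndimage
ct=get_calibration('top');cs=get_calibration('scene')
p=cv2.imread('pics/top0.png');q=cv2.imread('pics/scene0.png')
a=cv2.resize(p[110:250,170:390],None,fx=3.6,fy=3.6,interpolation=cv2.INTER_CUBIC);save('crop_top',a)
a=cv2.resize(q[170:310,190:400],None,fx=3.8,fy=3.8,interpolation=cv2.INTER_CUBIC);save('crop_sc',a)
for n,x in(('top',(287,181)),):
    print(ray(ct,[x],0.03))
hsv=cv2.cvtColor(p,cv2.COLOR_BGR2HSV)
m=((hsv[...,1]<45)&(hsv[...,2]>60)).astype(np.uint8); roi=np.zeros_like(m);roi[145:216,236:336]=1;m*=roi
m=cv2.morphologyEx(m,cv2.MORPH_CLOSE,np.ones((9,9)))
cn=max(cv2.findContours(m,0,2)[0],key=cv2.contourArea);r=cv2.minAreaRect(cn);print(r)
b=cv2.boxPoints(r);print(b);print(ray(ct,b,.03));print(ray(ct,[r[0]],.03))
E
python3 m.py
```

```text
[[0.50714271 0.06328105 0.03      ]]
((286.9748840332031, 176.96588134765625), (86.1081314086914, 59.5026969909668), 8.61564826965332)
[[239.94975 199.93176]
 [248.86357 141.10052]
 [334.      154.     ]
 [325.08618 212.83124]]
[[ 0.4569675   0.17653177  0.03      ]
 [ 0.60656582  0.16063641  0.03      ]
 [ 0.57883202 -0.05149357  0.03      ]
 [ 0.43041533 -0.03091864  0.03      ]]
[[0.51729896 0.06359149 0.03      ]]
```

```bash
python3 -c "
import numpy as np
d=np.load('top0.npy');print(d[180,287],d[176,270],d[183,314],d[215,230])"
```

```text
1.1600939 1.1649007 1.163001 1.2044009
```

View pics/crop_top.png

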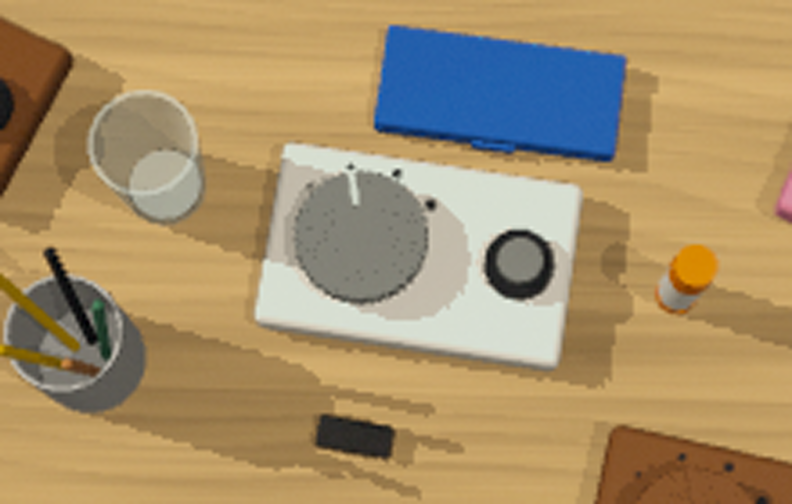

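View pics/crop_sc.png

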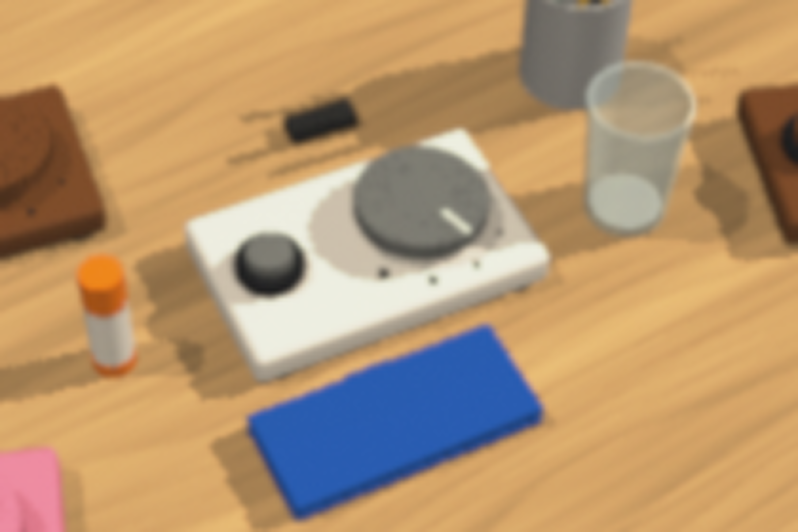

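The crop confirms the white timer. The pointer is at crop (352,185), by the second smallest dot at (350,167), and the dots grow clockwise, to the right. The wanted dot is at (397,173). Next I'll locate the dial and button in both views.

```bash
cat > m2.py <<'E'
from h import *
ct=get_calibration('top');cs=get_calibration('scene')
p=cv2.imread('pics/top0.png');q=cv2.imread('pics/scene0.png')
def blob(img,box,lo,hi,sat=60):
    x0,y0,x1,y1=box;h=cv2.cvtColor(img,cv2.COLOR_BGR2HSV).astype(int)
    m=((h[...,2]>=lo)&(h[...,2]<=hi)&(h[...,1]<sat)).astype(np.uint8);r=np.zeros_like(m);r[y0:y1,x0:x1]=1;m*=r
    m=cv2.morphologyEx(m,cv2.MORPH_OPEN,np.ones((3,3)))
    c=max(cv2.findContours(m,0,1)[0],key=cv2.contourArea);c=cv2.convexHull(c);e=cv2.fitEllipse(c);return e
for n,img,c,bd,bb in(('top',p,ct,(246,152,292,198),(300,170,328,197)),('sc',q,cs,(278,204,324,242),(248,226,274,252))):
    for nm,b,lo,hi,z in(('dial',bd,60,150,.052),('ring',bb,0,140,.04)):
        e=blob(img,b,lo,hi);print(n,nm,e,ray(c,[e[0]],z))
# pointer in top
dots=[(350,167),(397,173),(431,205),(310,185)]
for u in dots:
    print('dot',ray(ct,[[ (u[0]+.5)/3.6-.5+170,(u[1]+.5)/3.6-.5+110]],.03))
print('btn cap top',ray(ct,[[(519.5)/3.6-.5+170,259.5/3.6-.5+110]],.052), 'sc',ray(cs,[[ (271.5)/3.8-.5+190,(256)/3.8-.5+170]],.052))
for nm,u,z in(('tumbler rim',(210,150.5),.105),('cup rim',(187,203),.1),('glue top',(362.3,184.5),.09),('eraser',(268.5,230.5),.013),('case',(309,135),.02)):print(nm,ray(ct,[u],z))
print('glue sc',ray(cs,[[190+101/3.8,170+268/3.8]],.09),'tumb sc',ray(cs,[[190+640/3.8,170+95/3.8]],.105))
E
python3 m2.py
```

```text
top dial ((269.69219970703125, 175.69699096679688), (36.31950759887695, 37.75477981567383), 105.60004425048828) [[0.51397066 0.1052667  0.052     ]]
top ring ((313.848876953125, 183.09552001953125), (19.547170639038086, 19.931093215942383), 93.26136016845703) [[ 0.5012479  -0.00203358  0.04      ]]
sc dial ((300.47698974609375, 223.63063049316406), (29.678443908691406, 36.46046829223633), 93.98043823242188) [[0.52142297 0.10135112 0.052     ]]
sc ring ((260.4130554199219, 239.56588745117188), (15.997777938842773, 19.074268341064453), 86.07598114013672) [[ 0.50440079 -0.00398554  0.04      ]]
dot [[0.56924146 0.11463797 0.03      ]]
dot [[0.5658113  0.08223746 0.03      ]]
dot [[0.54374171 0.05835727 0.03      ]]
dot [[0.55574668 0.14164663 0.03      ]]
btn cap top [[ 0.50217356 -0.00119532  0.052     ]] sc [[ 0.50650919 -0.00325557  0.052     ]]
tumbler rim [[0.55739869 0.24349417 0.105     ]]
cup rim [[0.43324911 0.29025408 0.1       ]]
glue top [[ 0.4891789 -0.1119137  0.09     ]]
eraser [[0.38606642 0.10539293 0.013     ]]
case [[0.62976418 0.01082749 0.02      ]]
glue sc [[ 0.48989006 -0.11091841  0.09      ]] tumb sc [[0.55681037 0.24802278 0.105     ]]
```

Request:
play_rows:
  rows:
    - [[0,0,-2,0,0,0,0],[0,0,-2,0,0,0,0],[-3.1,-2.4,0,0,0,0,0],[-3.1,-2.4,0,0,0,0,0],[-3.1,-2.4,0,0,0,0,0],[-3.1,-2.4,0,0,0,0,0],[-3.1,-2.4,0,0,0,0,0],[-3.1,-2.4,0,0,0,0,0],[-3.1,-2.4,0,0,0,0,0],[-3.1,-2.4,0,0,0,0,0],[-3.1,-2.4,0,0,0,0,0],[-3.1,-2.4,0,0,0,0,0],[-3.1,-2.4,0,0,0,0,0],[-3.1,-2.4,0,0,0,0,0],[0,0,0,0,0,0,0],[0,0,0,0,0,0,0]]

```text
t: 2.1
tool_pos: [0.4366, 0.1726, 0.2709]
tcp_rot: [-0.001, 0.14, 0.99, 0.0]
force: [-0.1, 0.3, 0.5]
gripper_width: -0.001
```

Request:
play_rows:
  rows:
    - [[-3.3,-2.2,0,0,0,0,0],[-3.3,-2.2,0,0,0,0,0],[0,0,4,0,0,0,0],[0,0,5,0,0,0,0],[0,0,5,0,0,0,0],[0,0,4,0,0,0,0],[0,0,1.2,0,0,0,0],[0,0,0,0,0,0,0],[0,0,0,0,0,0,0]]

```text
t: 3.22
tool_pos: [0.4899, 0.1119, 0.0814]
tcp_rot: [0.002, 0.14, 0.99, 0.0]
force: [0.2, -0.2, -0.6]
gripper_width: 0.0
```

```bash
python3 - <<'E'
from h import *
p,_=grab_frame('top');q,_=grab_frame('scene')
a=cv2.resize(p[110:250,200:350],None,fx=2.6,fy=2.6,interpolation=2);b=cv2.resize(q[150:290,210:360],None,fx=2.6,fy=2.6,interpolation=2)
save('s1',np.hstack([a,b]));print(get_state()['tool_pos'],get_state()['force'])
E
```

```text
[0.48980489 0.11168441 0.08119781] [ 0.26062907 -0.47774685  0.12758075]
```

View pics/s1.png

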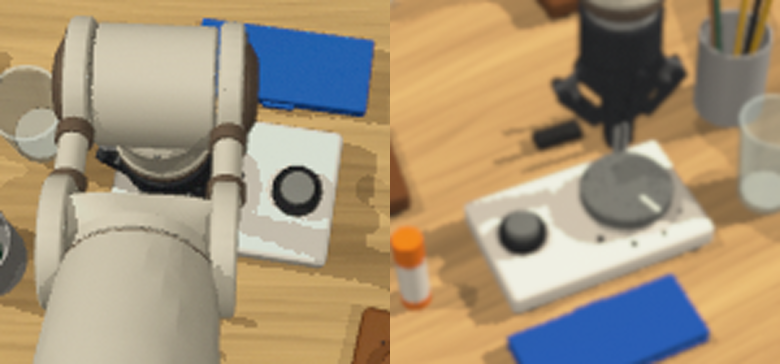

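The scene view (right half) shows the shut fingertips over the near side of the dial, with the pointer clear at (650,202). Now I'll go down to just above it.

Request:
play_rows:
  rows:
    - [[0,0,1.2,0,0,0,0],[0,0,0.9,0,0,0,0],[0,0,0.3,0,0,0,0],[0,0,0.2,0,0,0,0],[0,0,0,0,0,0,0]]

```text
t: 3.95
tool_pos: [0.4882, 0.1116, 0.0533]
tcp_rot: [-0.0, 0.14, 0.99, -0.0]
force: [-0.7, 0.7, 1.1]
gripper_width: 0.003
```

Request:
play_rows:
  rows:
    - [[0,0,0.15,0,0,0,0],[0,0,0.15,0,0,0,0],[0,0,0,0,0,0,0],[0,0,0,0,0,0,0]]

```text
t: 4.45
tool_pos: [0.4885, 0.1116, 0.0506]
tcp_rot: [0.0, 0.14, 0.99, 0.0]
force: [-2.9, 0.4, 5.0]
gripper_width: 0.004
```

Request:
play_rows:
  rows:
    - [[-0.005,0.12,0.03,0,0,2.25,0],[-0.005,0.12,0,0,0,2.25,0],[-0.005,0.12,0,0,0,2.25,0],[-0.005,0.12,0,0,0,2.25,0],[-0.005,0.12,0,0,0,2.25,0],[-0.005,0.12,0,0,0,2.25,0],[-0.005,0.12,0,0,0,2.25,0],[-0.005,0.12,0,0,0,2.25,0],[0,0,0,0,0,0,0]]

```text
t: 5.58
tool_pos: [0.4927, 0.1205, 0.0503]
tcp_rot: [0.0, 0.294, 0.956, 0.0]
force: [-3.2, 1.6, 6.6]
gripper_width: 0.002
```

```bash
python3 - <<'E'
from h import *
q,_=grab_frame('scene')
b=cv2.resize(q[190:270,240:350],None,fx=6,fy=6,interpolation=2)
save('s2',b);s=get_state();print(s['tool_pos'],s['force'],s['wrist_torque'])
E
```

```text
[0.49271636 0.12051368 0.05027403] [-1.49346341  1.7689845   4.99361927] [ 0.27376913  0.3852815  -0.03624271]
```

View pics/s2.png

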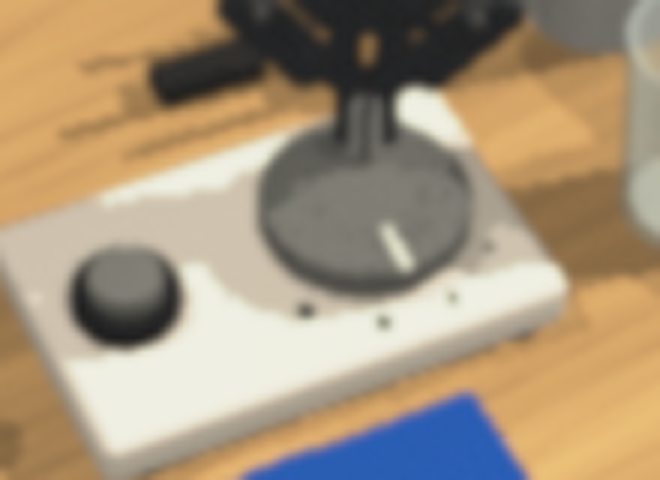

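The dial follows: the pointer at (397,248) is about half-way between the dots at (453,298) and (383,322). I'll keep turning.

Request:
play_rows:
  rows:
    - [[-0.005,0.12,0,0,0,2.25,0],[-0.005,0.12,0,0,0,2.25,0],[-0.005,0.12,0,0,0,2.25,0],[-0.005,0.12,0,0,0,2.25,0],[-0.005,0.12,0,0,0,2.25,0],[-0.005,0.12,0,0,0,2.25,0],[-0.005,0.12,0,0,0,2.25,0],[0,0,0,0,0,0,0]]

```text
t: 6.62
tool_pos: [0.4985, 0.1264, 0.0503]
tcp_rot: [0.0, 0.422, 0.907, 0.0]
force: [-2.2, 0.5, 5.1]
gripper_width: 0.002
```

```bash
python3 - <<'E'
from h import *
q,_=grab_frame('scene')
b=cv2.resize(q[190:270,240:350],None,fx=6,fy=6,interpolation=2)
save('s3',b);s=get_state();print(s['tool_pos'],s['force'],s['wrist_torque'])
E
```

```text
[0.49849296 0.12643739 0.05028691] [-1.88293281  0.4807953   4.66937283] [0.1057057  0.37166948 0.00672446]
```

View pics/s3.png

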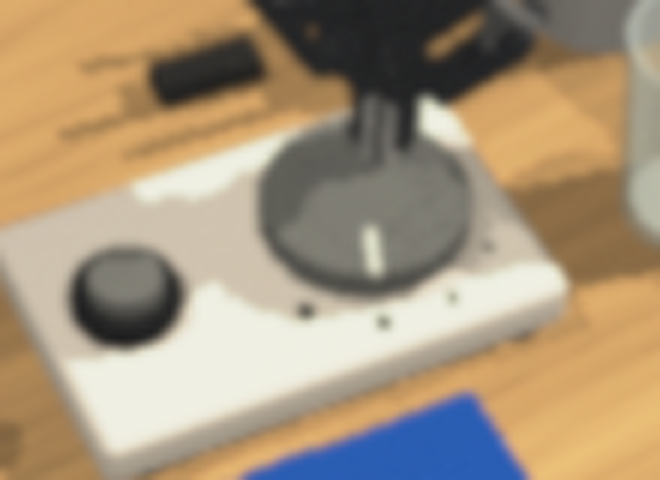

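The pointer at (372,250) now lines up with the second-largest dot at (383,322). I'll lift straight up and check.

Request:
play_rows:
  rows:
    - [[0,0,-0.2,0,0,0,0],[0,0,-0.2,0,0,0,0],[0,0,-0.6,0,0,0,0],[0,0,-2,0,0,0,0],[0,0,-2,0,0,0,0],[0,0,0,0,0,0,0],[0,0,0,0,0,0,0]]

```text
t: 7.55
tool_pos: [0.4978, 0.1262, 0.0993]
tcp_rot: [-0.0, 0.422, 0.907, -0.0]
force: [-0.2, -0.8, 0.1]
gripper_width: -0.001
```

```bash
python3 - <<'E'
from h import *
q,_=grab_frame('scene')
b=cv2.resize(q[190:270,240:350],None,fx=6,fy=6,interpolation=2)
save('s4',b);s=get_state();print(s['tool_pos'],s['force'])
w,x,y,z=s['tcp_rot']
from scipy.spatial.transform import Rotation as R
print('delta tool',R.from_quat([x,y,z,w]).inv().apply(np.array([.503,-.002,.075])-s['tool_pos'])*100)
E
```

```text
[0.49754085 0.12621525 0.09894816] [-0.27301542  0.65264401 -0.26268935]
delta tool [-10.16148623  -7.83806492   2.39449394]
```

View pics/s4.png

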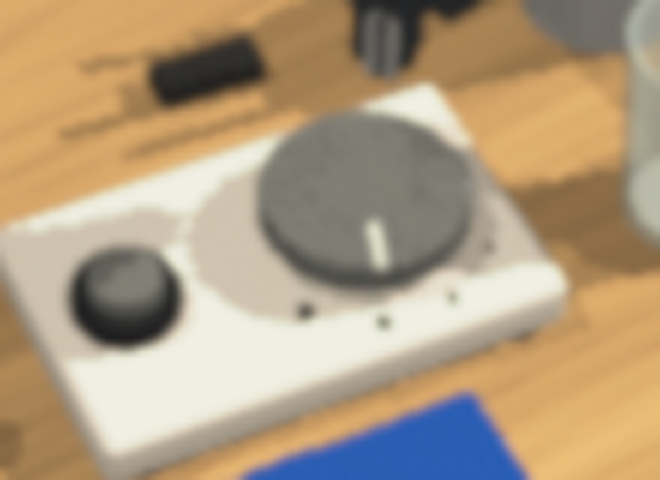

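The pointer runs from (372,222) to (380,268), straight at the second-largest dot, and the dial has risen. Next is the button.

Request:
play_rows:
  rows:
    - [[-2.5,-2,0,0,0,0,0],[-2.5,-2,0,0,0,0,0],[-2.5,-1.9,0,0,0,0,0],[-2.6,-1.9,0,0,0,0,0],[0,0,0,0,0,0,0],[0,0,2,0,0,0,0],[0,0,1.5,0,0,0,0],[0,0,0,0,0,0,0],[0,0,0,0,0,0,0]]

```text
t: 8.72
tool_pos: [0.5039, -0.0009, 0.0652]
tcp_rot: [0.0, 0.422, 0.907, 0.0]
force: [-0.5, 0.0, 0.1]
gripper_width: -0.001
```

```bash
python3 - <<'E'
from h import *
q,_=grab_frame('scene')
b=cv2.resize(q[190:270,220:330],None,fx=6,fy=6,interpolation=2)
save('s5',b);s=get_state();print(s['tool_pos'],s['force'])
E
```

```text
[ 0.50420252 -0.00104932  0.06555942] [ 0.59292037 -0.05207296 -0.50381634]
```

View pics/s5.png

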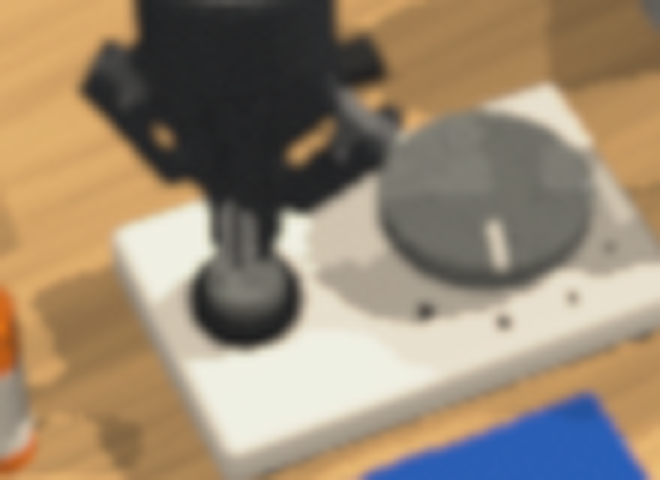

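The fingertip at (240,265) is over the cap at (245,285), 13 mm above it. Pressing in steps.

Request:
play_rows:
  rows:
    - [[0,0,1,0,0,0,0],[0,0,0.4,0,0,0,0],[0,0,0.2,0,0,0,0],[0,0,0.2,0,0,0,0],[0,0,0,0,0,0,0]]

```text
t: 9.4
tool_pos: [0.5035, -0.0011, 0.047]
tcp_rot: [-0.0, 0.422, 0.907, -0.0]
force: [-2.2, -0.1, 3.5]
gripper_width: -0.002
```

Request:
play_rows:
  rows:
    - [[0,0,0.1,0,0,0,0],[0,0,0.05,0,0,0,0],[0,0,0,0,0,0,0]]

```text
t: 9.78
tool_pos: [0.5036, -0.0012, 0.046]
tcp_rot: [-0.0, 0.422, 0.907, -0.0]
force: [-3.1, 1.1, 7.6]
gripper_width: 0.005
```

Request:
play_rows:
  rows:
    - [[0,0,0.05,0,0,0,0],[0,0,0,0,0,0,0]]

```text
t: 10.02
tool_pos: [0.5036, -0.0012, 0.0459]
tcp_rot: [-0.0, 0.422, 0.907, -0.0]
force: [-6.0, 1.1, 11.3]
gripper_width: 0.003
```

The height stays at 0.0459 m while the force climbs to 11 N, so the button is at its stop. Release and lift.

Request:
play_rows:
  rows:
    - [[0,0,-0.2,0,0,0,0],[0,0,-0.3,0,0,0,0],[0,0,-0.6,0,0,0,0],[0,0,-2,0,0,0,0],[0,0,-4,0,0,0,0],[0,0,-5,0,0,0,0],[0,0,-3,0,0,0,0],[0,0,0,0,0,0,0],[0,0,0,0,0,0,0]]

```text
t: 11.15
tool_pos: [0.5031, -0.0012, 0.1948]
tcp_rot: [-0.001, 0.422, 0.907, -0.0]
force: [-0.4, -0.4, 0.0]
gripper_width: 0.002
```

```bash
python3 - <<'E'
from h import *
q,_=grab_frame('scene');p,_=grab_frame('top')
b=cv2.resize(q[170:280,190:350],None,fx=4.5,fy=4.5,interpolation=2)
save('s6',b);s=get_state();print(s['t'],s['tool_pos'],s['force'])
d=cv2.absdiff(q,cv2.imread('pics/scene0.png')).max(2)
save('diff',cv2.resize(np.where(d>40,255,0).astype(np.uint8),None,fx=1,fy=1))
E
```

```text
11.25 [ 0.50268192 -0.00100288  0.19414011] [-0.90494135  0.55457193  0.14531468]
```

View pics/s6.png

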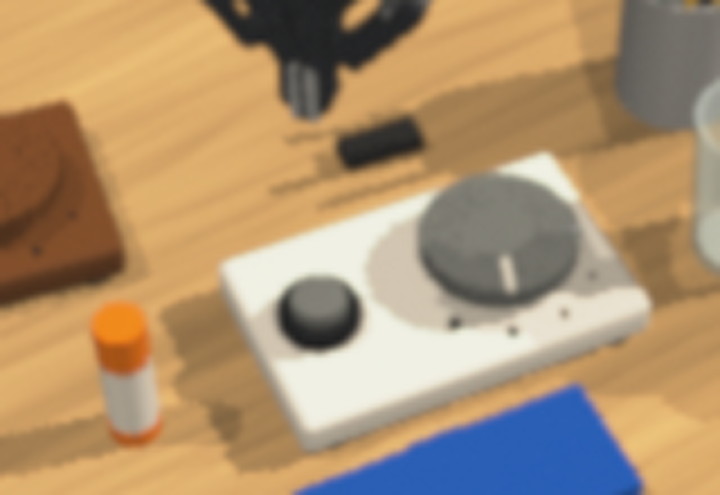

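View pics/diff.png

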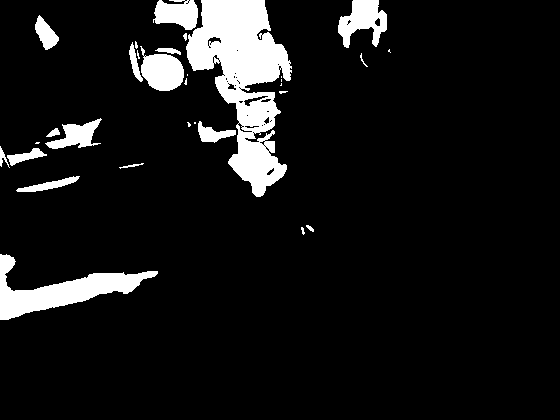

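The pointer at (508,272) aims at the second-largest dot at (513,330), and the button is back up. The difference picture shows only the arm, its shadows and the pointer at (307,230), so nothing else moved. Handing in.

```bash
python3 -c "
from plant import *
print(finish_job())"
```

```text
the job is handed in; nothing more can be done
None
```

The timer's dial is in the next notch clockwise and the start button has been pressed and released. I handed the job in at about 11.3 s.

- **Dial:** I rested the shut fingertips on top, about 30 mm from the axis, pressing with 5–7 N, and turned it clockwise in an arc. After I lifted off, the pointer stayed in line with the second-largest dot.
- **Start button:** I pressed it until it stopped moving, with the fingertip at 0.046 m and 11 N, well above its 4 N travel force. After I lifted off, the last picture showed it back up.
- **Bystanders:** Comparing the scene camera's first and last pictures, only the arm, its shadows and the pointer had changed.

The two cameras disagreed by 4–8 mm on where the dial and button were. I used positions between the two, and both contacts landed where intended. No check failed. The dial angle and button travel were judged from pictures, force and height, as the robot gives no reading of those joints.

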